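# Cap the stone carver's water can

## Robot

A 6-joint arm with a two-finger parallel gripper is mounted at the origin on the work surface. World frame = base frame: x ahead of the robot, y to its left, z up, the work surface at z = 0. Lengths are in m, angles in rad, forces in N, time in s.
With the tool pointing down it reaches from about 0.3 to 0.875 m from the base axis. Payload 6.4 kg.
Tool frame: the origin (TCP) lies between the finger pads; the fingertips stand 19 mm ahead of it and the grasp point (between the pads) is the TCP (ctrl.tips_ahead is the z of the fingertips in the tool frame, in m); z points along the fingers, y is the line along which they close (so a half turn about z gives the same grasp; the last joint's range is limited). The gripper opens to 85 mm and grips with 20 to 120 N. Pads are 22 mm wide; open, the fingers measure 114 mm over their backs; the gripper's body (76 mm by 85 mm) begins 54 mm behind the grasp point. The pads swing forward as they close: fully open they stand 13 mm farther back than shut.
Start: joints at [-1.545, 0.181, 1.607, -0, 1.354, -0.206], TCP at [0.132, -0.56, 0.25] pointing down, gripper open.
Joint ranges: [-2.99, 2.99], [-0.89, 2.07], [0.3, 2.58], [-1.14, 4.28], [0, 2.63], [-3.12, 3.12]. Speed limits (rad/s): [2.57, 2.57, 3.01, 3.14, 3.14, 3.14].

## Interface

Orientations are given as a unit quaternion [w, x, y, z].
In Python, from bench import readout, vision, ctrl gives the robot as it stands.
- The arm moves only by the tool play_rows, never from a script. Its arguments are lists of equal length, an entry for each row: "xyz": the shift along the tool's x, y, z in mm, a list of three; "rot": the turn, a rotation vector about the tool's x, y, z in rad, a list of three; "grip": the opening, from 0 (shut) to 1 (fully open). In form: {"xyz": [[x, y, z], ...], "rot": [[rx, ry, rz], ...], "grip": [grip, ...]}. A call has exactly 10 rows; each row is the pose to reach, as a shift and turn from the pose commanded when the call began, along the tool's axes at that moment; what a row does not reach only later rows make up. A row lasts 1/8 s, in which the tool goes at most 62.5 mm and 10.7 degrees, less where a joint would pass 70% of its speed; a pose out of reach is approached as far as the arm can. A call with a gripper value outside its range is refused whole. The fingers move at their own pace and stop on an object; the grip force is fixed at half the most. Time passes only in rows, so rows that repeat a pose let the fingers close, or fill a call up. It gives the time, the measured TCP pose, the force, the opening and the grip force at its end, in the units of the state.
- readout.get_obs(): the state, without advancing time (a new reading comes with each control period).
- vision.camera(name): name is "scene" or "top"; returns a dict with "color" (400x640x3 uint8, red, green, blue), "depth" (400x640 float32, m along the optical axis (not along the pixel's ray), 0 where there is no reading), "camera_matrix" (3x3 intrinsics, pixels), "extrinsics" (4x4, takes a point from camera to world coordinates). Camera axes: x right, y down, z forward; pixel columns grow to the right and rows downward; lengths in m; the calibration is good to about 2 mm. A picture is of the moment at which its call begins.
- ctrl.hand_in(): hands the job in; it is judged then, once.
The state is a dict: "time_s": time; "q": joint angles; "dq": joint speeds; "joint_efforts": joint torques, N m; "eef_pos": TCP position; "eef_rot": TCP orientation; "wrist_force": force on the tool from outside, world axes, zero at the start; "torque": the same for the moment, N m; "opening": opening from 0.0 (shut) to 1.0 (fully open); "grasp_force": force on a finger pad.
Only numpy, scipy, OpenCV 4.12 (cv2) and the standard library are available. Lean on these libraries where they do the work, as an engineer would, in place of code of your own. Each camera call takes 0.05 s, during which the arm holds its last target. There are 200 camera calls.

## Task

The wet polisher's water can has just been filled and still stands open. Pick up its screw cap, set it square on the slanted neck, turn it backward until it drops into the start of the thread, then screw it forward until it is fully home against the rim, and let go. Leave the other things on the bench where they are.

Things in the scene. Friction and masses are not known exactly. Their poses are not given: they have to be found in the camera images.
- can: Water can of weathered white plastic, full and heavy, it stays put: 200 mm long (x), 150 wide, 200 high, a carrying handle on the top of its far half reaching 252 mm. The upper front, towards the robot, is a sloping shoulder with the open neck. Origin: centre of the underside; x points away from the neck.
- can_neck: The can's open neck, 34 mm long. Origin: centre of its rim, about 193 mm above the bench. z runs along the neck and out of the mouth, 35 degrees from vertical, leaning to the can's front (-x of the can). The rim tapers from 45 mm across at the mouth to 52.6 mm 5 mm lower; then plain to 12.5 mm below the rim.
- thread_top (a point): On the neck's axis 12.5 mm below its rim: the tops of four short right-hand threads, 61 mm across, with a start every 90 degrees; where round the neck is not given and varies. A rib at each thread's end blocks a cap turned forward (clockwise, looking down at it) before it has dropped in, and stops one turned back too far after the drop.
- cap_centre (a point): Screw cap, black plastic, 80 g, standing on the bench bar up: ribbed skirt 70 mm across, 29 high, grip bar on top, 51 high in all. Point: its centre, 25.5 mm above the underside; z up through the bar. Four lugs inside, about 1.2 mm play round the neck. In neck z this point is at about 11 mm on the thread tops (to 14 on a rib), 5 to 6 dropped in, 0.5 home.
- cap_bar (a point): Middle of the cap's straight grip bar: 58 mm long (cap x), 16 wide (cap y), 22 high (11 above and below this point, 14.5 mm above cap_centre). Between fingers opened a few mm wider it can be turned like a key while it sinks freely. Back by at most 90 degrees it drops 5 mm by its own weight; then 45 to 65 degrees forward draw it 5 mm down to the rim, where it goes tight.
- tin: bystander: round steel tin of polishing wax, 72 mm across, 40 high, flat lid; origin at its underside
- statuette: bystander: small carved stone elephant on a plinth 85 x 43 mm, about 65 high; origin at its underside
- mug: bystander: open steel cup, 76 mm across, 75 high; origin at its underside
- club_hammer: bystander: club hammer lying flat, 280 mm long along its x, steel head at +x, 42 high; origin under its middle
- rub_block: bystander: dark rubbing block 100 x 50 x 30 high; origin at its underside
- chisel: bystander: stone chisel lying flat, 190 mm long along its x, 16 thick; origin at its underside
Things that resemble listed ones, but are neither listed nor needed, are in the scene too. Leave any blue or turquoise look-alike of the part that bears cap_centre alone.

How it is judged:
On the way:
1. the cap sits square on the neck and has dropped into the thread starts, not yet screwed down (z of cap_centre in the frame of can_neck between 0.003 and 0.0075 m and x of cap_centre in the frame of can_neck between -0.004 and 0.004 m and y of cap_centre in the frame of can_neck between -0.004 and 0.004 m and angle between the z axis of cap_centre and the z axis of can_neck, either way round below 0.09 rad), for 0.1 s.
At the end, for the whole second after the job is handed in: The cap is screwed home on the can's neck: within about 1 mm of resting on the rim, centred within 3 mm, square to the neck within 3 degrees, at rest and released (z of cap_centre in the frame of can_neck between -0.002 and 0.0016 m and x of cap_centre in the frame of can_neck between -0.003 and 0.003 m and y of cap_centre in the frame of can_neck between -0.003 and 0.003 m and angle between the z axis of cap_centre and the z axis of can_neck, either way round below 0.05 rad and linear speed of cap below 0.02 m/s); the robot touches nothing.
It fails at once if a bystander (tin, statuette, mug, club hammer, rubbing block or chisel) is shifted by more than 25 mm (distance of any of tin, statuette, mug, club_hammer, rub_block, chisel from where it was at the start of the episode above 0.025 m).
It also fails if it takes over 54 s, if anything falls off the work surface, if the arm or the gripper's body presses on something with over 40 N, if the wrist force passes 120 N, or if a joint passes its speed limit or range.

## Working session

There is one attempt and no reset: what is moved stays moved. The work goes in short steps, Python scripts to look and compute and a tool call to move; the robot and the scene stay as the last step left them, time stands still between calls to the robot, and variables do not carry over. Pictures are saved under pics/ and viewed, at most 10 in all, crops included, and the job is handed in when it is done.

Besides the shell and the picture viewer there is one more tool, called after "Request:" by a JSON object that holds its "name" and its "arguments", one argument or row to a line. play_rows: Moves the arm, as the interface text tells. Its arguments: {"type":"object","properties":{"xyz":{"type":"array","items":{"type":"array","items":{"type":"number"}}},"rot":{"type":"array","items":{"type":"array","items":{"type":"number"}}},"grip":{"type":"array","items":{"type":"number"}}},"required":["xyz","rot","grip"]}

```bash
mkdir -p pics; ls; cat > h.py <<'E'
import numpy as np, cv2
from bench import readout, vision, ctrl
def cam(n):
    c=vision.camera(n); d=c["depth"]; K=c["camera_matrix"]; E=c["extrinsics"]
    v,u=np.mgrid[:400,:640]
    P=np.stack([(u-K[0,2])/K[0,0]*d,(v-K[1,2])/K[1,1]*d,d],-1)@E[:3,:3].T+E[:3,3]
    P[d==0]=np.nan
    return c["color"][...,::-1].copy(),P,K,E
E
python3 - <<'E'
from h import *
for n in("scene","top"):
    im,P,K,E=cam(n); cv2.imwrite(f"pics/{n}0.png",im); np.savez(f"{n}0.npz",im=im,P=P,K=K,E=E); print(n,K[0,0],E.round(3).tolist())
print(readout.get_obs(), ctrl.tips_ahead)
E
```

```text
pics
scene 506.36048998981346 [[-0.187, 0.818, -0.543, 1.157], [0.982, 0.161, -0.095, 0.096], [0.009, -0.552, -0.834, 1.202], [0.0, 0.0, 0.0, 1.0]]
top 435.67892804238915 [[0.001, -0.995, 0.102, 0.371], [-1.0, -0.0, 0.007, -0.017], [-0.007, -0.102, -0.995, 1.205], [0.0, 0.0, 0.0, 1.0]]
{'time_s': 0.1, 'q': array([-1.54532763e+00,  1.81494405e-01,  1.60790919e+00, -3.84960167e-05,
        1.35382301e+00, -2.06303698e-01]), 'dq': array([ 5.17549852e-04,  4.25176321e-04, -1.22991504e-03,  7.52573012e-05,
       -8.48475454e-04, -6.33972614e-05]), 'joint_efforts': array([ 1.32381039e-03, -4.45873582e+01, -3.52235413e+01, -1.53811743e-04,
        4.14599053e-03,  1.08369667e-05]), 'eef_pos': array([ 0.13207048, -0.55913567,  0.24945811]), 'eef_rot': array([-8.15332202e-04,  9.93291893e-01,  1.15631080e-01,  5.50514529e-05]), 'wrist_force': array([ 0.16335136, -1.1336308 ,  0.18383974]), 'torque': array([ 0.04870587, -0.02093855, -0.00066931]), 'grasp_force': 0.0, 'opening': 1.0048941590083023} 0.019
```

```bash
python3 -c "
import cv2,numpy as np
cv2.imwrite('pics/both0.png',cv2.resize(np.vstack([cv2.imread('pics/scene0.png'),cv2.imread('pics/top0.png')]),(480,600)))"
```

```text
(no output)
```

View pics/scene0.png

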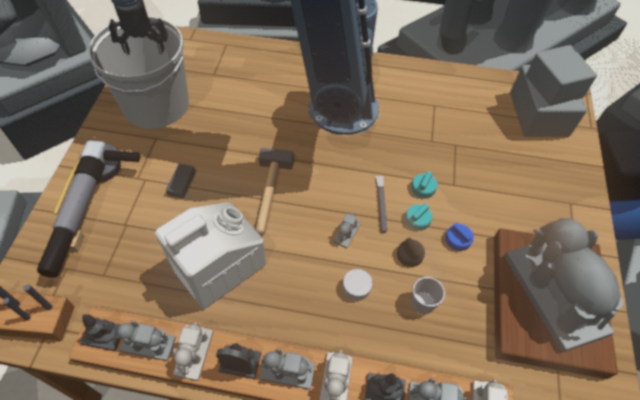

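View pics/top0.png

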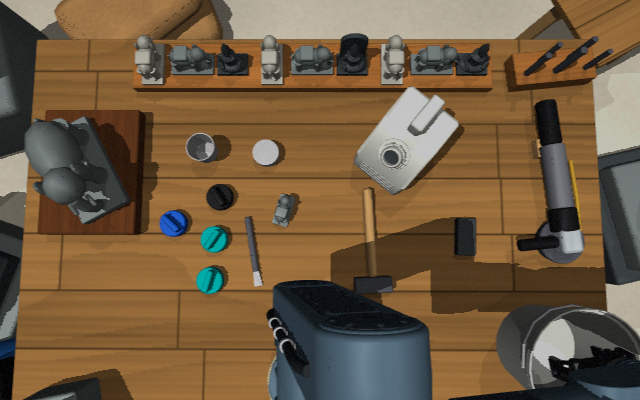

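The black cap is at top (220,197) / scene (410,251). The blue one is at top (174,223) and the turquoise ones at (215,239) and (210,280). Only the black one fits "black plastic". The can's neck is at top (392,156) / scene (232,216). Next I'll enlarge and measure these.

```bash
python3 - <<'E'
from h import *
t=np.load("top0.npz"); s=np.load("scene0.npz")
z=lambda im,u,v,r:cv2.resize(im[v-r:v+r,u-r:u+r],(390,290) if 0 else (290,290),interpolation=cv2.INTER_CUBIC)
a=np.hstack([z(t['im'],220,197,22),z(t['im'],392,150,50)]); b=np.hstack([z(s['im'],410,251,22),z(s['im'],232,216,35)])
cv2.imwrite("pics/crop.png",np.vstack([a,b]))
for n,D,(u,v) in(("top",t,(220,197)),("scene",s,(410,251))):
    P=D['P'];im=D['im'];m=np.zeros((400,640),bool);m[v-22:v+22,u-22:u+22]=1
    Q=P[m];C=im[m].max(1)
    k=(Q[:,2]>.008)&(C<90)&np.isfinite(Q[:,2]);Q=Q[k]
    sk=Q[(Q[:,2]>.022)&(Q[:,2]<.034)];br=Q[Q[:,2]>.042]
    print(n,len(Q),len(sk),len(br),"zmax",Q[:,2].max())
    for X in(sk,br):
        if len(X)<8: continue
        c,(w,h),ang=cv2.minAreaRect((X[:,:2]*1000).astype(np.float32)); 
        e,V=np.linalg.eigh(np.cov(X[:,:2].T)); print(np.round(c,1),round(w,1),round(h,1),round(ang,1),"pca deg",np.degrees(np.arctan2(V[1,1],V[0,1])).round(1),np.sqrt(e)*1000,"med z",np.median(X[:,2]))
    np.set_printoptions(precision=4,suppress=True)
# can points
Q=np.vstack([D['P'][sl] for D,sl in((t,np.s_[80:200,345:465]),(s,np.s_[190:310,150:270]))]).reshape(-1,3)
Q=Q[np.isfinite(Q[:,2])&(Q[:,2]>.02)]
r=cv2.minAreaRect((Q[:,:2]*1000).astype(np.float32)); print("can",r,Q[:,2].max())
h=Q[Q[:,2]>.225]; e,V=np.linalg.eigh(np.cov(h[:,:2].T)); print("handle",h.mean(0),np.degrees(np.arctan2(V[1,1],V[0,1])),np.sqrt(e))
for D,(u,v) in((t,(392,156)),(s,(232,216))): print((D['P'][v-16:v+17:2,u-16:u+17:2,2]*1000).round(0).astype(int))
E
```

```text
top 541 362 133 zmax 0.05816957869440653
[491.2 253.6] 68.0 69.1 63.3 pca deg 130.2 [17.59382024 20.11346699] med z 0.02892338811228945
[491.2 254.2] 57.0 15.7 33.1 pca deg -146.6 [ 4.64978509 16.67375557] med z 0.050160416917923056
scene 440 240 109 zmax 0.056578757029345006
[506.  243.6] 65.5 41.1 51.6 pca deg 48.0 [ 9.9887 18.2288] med z 0.029901438429406513
[496.2 251.3] 53.5 16.7 36.5 pca deg -144.3 [ 3.5648 15.5707] med z 0.05152650416978655
can ((606.1834106445312, -267.4864501953125), (436.9300231933594, 331.740478515625), 3.013221502304077) 0.2585770384958975
handle [ 0.6599 -0.261   0.25  ] 140.96049810045503 [0.0093 0.0278]
[[                 169                  169                  167
                   174                  174                  177
                   182                  181                  184
                   184                  186                  187
                   188                  186                  189
                   194                  192]
 [                 161                  165                  168
                   170
[... 6402 characters left out ...]
 [177 192 199 202 205 206 204 183 175 177 173 178 184 182  -1  -2   2]
 [177 190 199 197 204 207 206 205 201 174 173 171 192 189 131   2  -2]
 [190 189 189 195 200 201 200 200 204 201 197 195 189 182 137 130  -2]
 [187 185 195 194 196 194 201 199 195 199 195 190 185 176 135 135   4]
 [189 188 186 189 198 195 200 193 195 191 188 187 176 174 143 136 133]
 [191 187 187 186 189 193 191 192 190 190 188 186 173 148 144 142 139]
 [189 190 190 186 183 187 184 185 184 180 179 175 159 154 147 145 142]
 [191 189 188 189 186 185 181 173 177 168 167 163 167 160 149 144 149]
 [195 191 190 188 186 184 182 182 176 177 171 171 166 154 152 149 148]]<stdin>:22: RuntimeWarning: invalid value encountered in cast
```

View pics/crop.png

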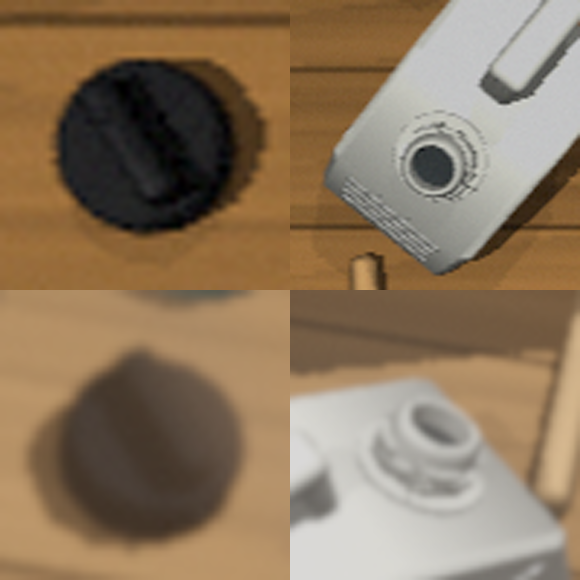

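The crop confirms the black cap with its bar running at about 33° in the world, and the open neck on the sloping shoulder. Next I'll fit the neck's pose.

```bash
cat > neck.py <<'E'
from h import *
from scipy.optimize import least_squares
np.set_printoptions(precision=4,suppress=True)
t=np.load("top0.npz"); s=np.load("scene0.npz")
out={}
for n,D,c0 in(("top",t,(392,156)),("scene",s,(232,216))):
    P=D['P'];im=D['im']
    R=P[c0[1]-45:c0[1]+46,c0[0]-45:c0[0]+46].reshape(-1,3); R=R[np.isfinite(R[:,2])]
    # shoulder plane, coarse c then robust fit
    c=np.array([.545,-.268,.193])
    th=np.radians(-39+180); a=np.array([np.cos(th)*np.sin(.611),np.sin(th)*np.sin(.611),np.cos(.611)])
    ctr=np.nanmedian(P[c0[1]-14:c0[1]+15,c0[0]-14:c0[0]+15].reshape(-1,3),0); print(n,"med",ctr)
    q=R-ctr; rad=np.linalg.norm(q-np.outer(q@a,a),axis=1); h=q@a
    k=(rad>.034)&(rad<.06)&(h<-.01)&(h>-.04); S=R[k]
    f=lambda p:S@np.array([np.cos(p[0])*np.sin(p[1]),np.sin(p[0])*np.sin(p[1]),np.cos(p[1])])-p[2]
    r=least_squares(f,[th,.611,f([th,.611,0]).mean()],loss='soft_l1',f_scale=.002)
    print(n,"shoulder pts",len(S),"az,tilt deg",np.degrees(r.x[:2]),"std",np.std(f(r.x)))
    # handle lateral
    h=P[...,2]; g=im.min(2)
    m=(P[...,2]>.20)&(P[...,0]>.58)&(P[...,0]<.8)&(P[...,1]>-.42)&(P[...,1]<-.15)
    H=P[m&(P[...,2]>.235)]; e,V=np.linalg.eigh(np.cov(H[:,:2].T)); print("handle",len(H),H.mean(0),np.degrees(np.arctan2(V[1,1],V[0,1])))
    T=P[(abs(P[...,2]-.2)<.006)&(P[...,0]>.55)&(P[...,0]<.8)&(P[...,1]>-.45)&(P[...,1]<-.1)]
    rr=cv2.minAreaRect((T[:,:2]*1000).astype(np.float32)); print("top",len(T),rr)
D=t
g=cv2.cvtColor(D['im'],cv2.COLOR_BGR2GRAY)
cv2.imwrite("pics/x.png",g)
for th in(90,110,130):
    m=((g<th)*255).astype(np.uint8); m[:135]=0;m[178:]=0;m[:,:372]=0;m[:,412:]=0
    nl,lab,st,ce=cv2.connectedComponentsWithStats(m); i=lab[156,391]; 
    cs,_=cv2.findContours((lab==i).astype(np.uint8),cv2.RETR_EXTERNAL,cv2.CHAIN_APPROX_NONE)
    print(th,st[i],ce[i],cv2.fitEllipse(max(cs,key=len)))
E
python3 neck.py
```

```text
top med [ 0.5724 -0.1927  0.1814]
top shoulder pts 1222 az,tilt deg [140.7841  35.0424] std 0.002305637681977055
handle 572 [ 0.6559 -0.2599  0.251 ] 140.6652900328363
top 2418 ((630.535400390625, -239.04281616210938), (149.9699249267578, 172.85488891601562), 50.70535659790039)
scene med [ 0.5674 -0.2029  0.1798]
scene shoulder pts 646 az,tilt deg [141.8483  35.0699] std 0.001994726765826188
handle 632 [ 0.6639 -0.263   0.2511] 140.1842041192826
top 2264 ((632.06298828125, -241.81004333496094), (153.19192504882812, 172.66571044921875), 50.901241302490234)
90 [384 150  14  15 153] [390.7124 156.7647] ((390.699951171875, 156.75531005859375), (11.68522834777832, 14.790846824645996), 132.6817626953125)
110 [384 150  15  15 170] [390.7294 156.9824] ((390.71319580078125, 156.99905395507812), (12.939200401306152, 14.91773509979248), 137.0222625732422)
130 [383 150  16  16 195] [390.5282 157.4051] ((390.5244445800781, 157.39837646484375), (14.250600814819336, 15.611818313598633), 130.6615753173828)
```

```bash
cat > neck2.py <<'E'
from h import *
from scipy.optimize import least_squares
np.set_printoptions(precision=4,suppress=True)
t=np.load("top0.npz"); s=np.load("scene0.npz")
th=np.radians(140.7);ti=np.radians(35)
a=np.array([np.cos(th)*np.sin(ti),np.sin(th)*np.sin(ti),np.cos(ti)])
ny=np.array([np.sin(th),-np.cos(th),0]);ny/=np.linalg.norm(ny)   # neck y = can y approx; x=can x side
nx=np.cross(ny,a); B=np.stack([nx,ny,a],1)
prof=np.array([[17.,0],[22.5,0],[26.3,-5],[26.3,-12.5]])/1000
def dist(r,h):
    best=np.full(len(r),9.)
    for p,q in zip(prof[:-1],prof[1:]):
        d=q-p;u=np.clip(((r-p[0])*d[0]+(h-p[1])*d[1])/(d@d),0,1)
        best=np.minimum(best,np.hypot(r-p[0]-u*d[0],h-p[1]-u*d[1]))
    return best
for n,Ds in(("top",[(t,(392,156))]),("scene",[(s,(232,216))]),("both",[(t,(392,156)),(s,(232,216))])):
    R=np.vstack([D['P'][v-25:v+26,u-25:u+26].reshape(-1,3) for D,(u,v) in Ds]);R=R[np.isfinite(R[:,2])]
    c=np.array([.567,-.198,.193])
    for i in range(12):
        L=(R-c)@B;r=np.hypot(L[:,0],L[:,1]);h=L[:,2]
        k=(r>.0175)&(r<.03)&(h>-.0115)
        M=L[k]
        f=lambda p:dist(np.hypot(M[:,0]-p[0],M[:,1]-p[1]),M[:,2]-p[2])
        q=least_squares(f,[0,0,0],loss='soft_l1',f_scale=.002).x; c=c+B@q
        if np.abs(q).max()<1e-5:break
    print(n,k.sum(),c,"res",np.sqrt((f(q*0)**2).mean()))
    L=(R-c)@B;r=np.hypot(L[:,0],L[:,1]); sh=L[(r>.034)&(r<.045),2]; print("shoulder h",np.median(sh))
    k=(r<.026)&(L[:,2]>-.006); print("hpts mean", L[k].mean(0), len(L[k]), np.median(L[(r>.018)&(r<.022),2]))
    for D,nm in((t,'top'),(s,'sc')):
        p=np.linalg.inv(D['E'])@np.r_[c,1]; p=D['K']@p[:3]; print("proj",nm,p[:2]/p[2])
hd=np.array([.6559,-.2599,.251])-c; print("handle lateral",hd@ny)
print(ny,nx,a)
E
python3 neck2.py
```

```text
top 234 [ 0.5668 -0.1865  0.1934] res 0.0022191473423694196
shoulder h -0.03280494716765005
hpts mean [ 0.0017  0.0001 -0.0012] 181 -0.0011223148496029623
proj top [390.0706 157.4225]
proj sc [234.2467 213.325 ]
scene 265 [ 0.5704 -0.1901  0.1952] res 0.0026157419753886258
shoulder h -0.032523534722662714
hpts mean [ 0.002   0.0018 -0.0012] 161 -0.003942943532492724
proj top [391.7007 155.7668]
proj sc [232.2623 213.9472]
both 469 [ 0.5688 -0.1878  0.1945] res 0.0024917186063590233
shoulder h -0.03275438180464909
hpts mean [ 0.0016  0.0004 -0.0011] 310 -0.0023265241112877593
proj top [390.6857 156.5009]
proj sc [233.4271 213.7137]
handle lateral -0.0006415038646265868
[0.6334 0.7738 0.    ] [ 0.6339 -0.5188  0.5736] [-0.4439  0.3633  0.8192]
```

```bash
cat >> h.py <<'E'
from scipy.spatial.transform import Rotation as Ro
np.set_printoptions(precision=4,suppress=True)
def obs(log=True):
    o=readout.get_obs()
    if log: open("log.txt","a").write(" ".join(map(str,[*o['q'],*o['eef_pos'],*o['eef_rot']]))+"\n")
    return o
def toolR(a,xdir):   # tool z = -a, tool x along xdir (projected)
    z=-a; x=xdir-z*(xdir@z); x/=np.linalg.norm(x); return np.stack([x,np.cross(z,x),z],1)
def shift(pt,Rt):
    o=obs(); w,*v=o['eef_rot']; R0=Ro.from_quat([*v,w])
    print("t",o['time_s'],"pos",o['eef_pos'],"q",o['q'],"F",o['wrist_force'],"T",o['torque'],"open",o['opening'],o['grasp_force'])
    print("xyz mm",R0.inv().apply(np.array(pt)-o['eef_pos'])*1000,"rot",(R0.inv()*Ro.from_matrix(Rt)).as_rotvec())
UP=np.array([0,0,1.])
E
python3 - <<'E'
from h import *
b=np.radians(33.5)
shift([.493,.253,.12],toolR(UP,np.array([np.cos(b),np.sin(b),0])))
E
```

```text
t 0.1 pos [ 0.1321 -0.5591  0.2495] q [-1.5453  0.1815  1.6079 -0.      1.3538 -0.2063] F [ 0.1634 -1.1336  0.1838] T [ 0.0487 -0.0209 -0.0007] open 1.0048941590083023 0.0
xyz mm [ 537.7956 -707.2997  130.7551] rot [-0.0015 -0.0006 -0.3529]
```

Request:
{"name": "play_rows", "arguments": {
  "xyz": [
    [38,-50,0],
    [76,-100,0],
    [114,-150,0],
    [151,-199,0],
    [189,-249,0],
    [227,-299,0],
    [265,-349,0],
    [303,-398,0],
    [341,-448,0],
    [378,-498,0]
  ],
  "rot": [
    [0,0,-0.035],
    [0,0,-0.07],
    [0,0,-0.1],
    [0,0,-0.14],
    [0,0,-0.18],
    [0,0,-0.21],
    [0,0,-0.25],
    [0,0,-0.28],
    [0,0,-0.32],
    [0,0,-0.353]
  ],
  "grip": [1,1,1,1,1,1,1,1,1,1]
}}

```text
time_s: 1.35
eef_pos: [0.3858, 0.0136, 0.2505]
eef_rot: [0.0, 0.957, 0.289, 0.0]
wrist_force: [1.2, -1.2, 0.1]
opening: 0.999
grasp_force: 0.0
```

```bash
python3 - <<'E'
from h import *
b=np.radians(33.5)
shift([.493,.253,.10],toolR(UP,np.array([np.cos(b),np.sin(b),0])))
E
```

```text
t 1.35 pos [0.3858 0.0136 0.2505] q [-0.2747 -0.2788  2.0461 -0.0002  1.3731  0.7101] F [ 1.1651 -1.2329  0.1374] T [-0.0337  0.0077  0.011 ] open 0.9986029526174319 0.0
xyz mm [ 221.5915 -140.3252  150.4603] rot [ 0.001  -0.0006  0.0014]
```

Request:
{"name": "play_rows", "arguments": {
  "xyz": [
    [40,-25,20],
    [80,-50,45],
    [120,-76,70],
    [160,-101,95],
    [195,-123,120],
    [222,-140,140],
    [222,-140,150],
    [222,-140,150],
    [222,-140,150],
    [222,-140,150]
  ],
  "rot": [
    [0,0,0],
    [0,0,0],
    [0,0,0],
    [0,0,0],
    [0,0,0],
    [0,0,0],
    [0,0,0],
    [0,0,0],
    [0,0,0],
    [0,0,0]
  ],
  "grip": [0.5,0.5,0.5,0.5,0.5,0.5,0.5,0.5,0.5,0.5]
}}

```text
time_s: 2.6
eef_pos: [0.4938, 0.2502, 0.1014]
eef_rot: [0.0, 0.958, 0.288, 0.001]
wrist_force: [0.2, -0.4, 0.1]
opening: 0.503
grasp_force: 0.0
```

```bash
python3 - <<'E'
from h import *
b=np.radians(33.5)
shift([.493,.253,.0505],toolR(UP,np.array([np.cos(b),np.sin(b),0])))
a,P,K,E=cam("top");c,P2,K2,E2=cam("scene")
z=lambda im,u,v,r:cv2.resize(im[v-r:v+r,u-r:u+r],(400,400),interpolation=cv2.INTER_CUBIC)
cv2.imwrite("pics/over.png",np.hstack([z(a,220,197,45),z(c,410,251,45)]))
E
```

```text
t 2.6 pos [0.4938 0.2502 0.1014] q [ 0.2546  0.3145  1.7738 -0.      1.0516  1.2417] F [ 0.2254 -0.4427  0.1444] T [-0.0427 -0.0009 -0.0017] open 0.5031192995210111 0.0
xyz mm [ 0.7787 -2.7803 50.8601] rot [ 0.0006 -0.0016 -0.0009]
```

View pics/over.png

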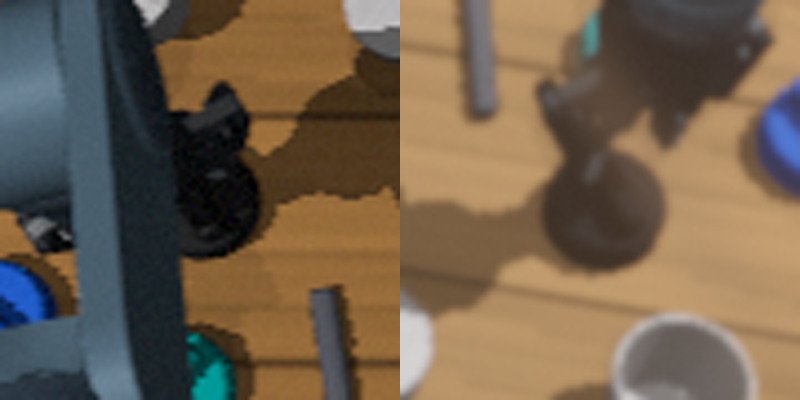

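The fingers straddle the black cap's bar: in the scene crop the cap is at about (600,210), with the fingers above it. I'll go down and grip.

Request:
{"name": "play_rows", "arguments": {
  "xyz": [
    [0.5,-2,12],
    [0.5,-2,25],
    [0.5,-2,38],
    [0.5,-2,50.5],
    [0.5,-2,51],
    [0.5,-2,51],
    [0.5,-2,51],
    [0.5,-2,51],
    [0.5,-2,51],
    [0.5,-2,51]
  ],
  "rot": [
    [0,0,0],
    [0,0,0],
    [0,0,0],
    [0,0,0],
    [0,0,0],
    [0,0,0],
    [0,0,0],
    [0,0,0],
    [0,0,0],
    [0,0,0]
  ],
  "grip": [0.5,0.5,0.5,0.5,0.4,0,0,0,0,0]
}}

```text
time_s: 3.95
eef_pos: [0.4927, 0.2528, 0.0495]
eef_rot: [0.0, 0.958, 0.288, 0.0]
wrist_force: [-0.6, 0.4, 1.4]
opening: 0.177
grasp_force: 60.5
```

```bash
python3 - <<'E'
from h import *
b=np.radians(33.5)
shift([.493,.253,.0505],toolR(UP,np.array([np.cos(b),np.sin(b),0])))
# kinematic fit from log: linear lengths, q4~0
A=[];y=[]
for l in set(open("log.txt")):
    v=np.array(l.split(),float);q=v[:6];p=v[6:9]
    c,s=np.cos(q[0]),np.sin(q[0]); r=p[0]*c+p[1]*s; t=-p[0]*s+p[1]*c
    a2,a3,a5=q[1],q[1]+q[2],q[1]+q[2]+q[4]
    print("radial",r,"lat",t,"z",p[2])
    A+= [[np.sin(a2),np.sin(a3),np.cos(a3),0,1],[np.cos(a2),np.cos(a3),-np.sin(a3),1,0]];y+=[r,p[2]]
x,res,rk,sv=np.linalg.lstsq(np.array(A),np.array(y),rcond=1e-6);print(x,res,rk,sv)
E
```

```text
t 3.95 pos [0.4927 0.2528 0.0495] q [0.2597 0.4006 1.7874 0.     0.9533 1.2457] F [-0.5708  0.4339  1.4061] T [-0.0255  0.0699  0.0377] open 0.1769798454681474 60.45526385307312
xyz mm [ 0.3748  0.0149 -0.9966] rot [ 0.0001 -0.0003  0.0001]
radial 0.541078975965606 lat 0.11780223978296595 z 0.04950327033665889
radial 0.3676740861779576 lat 0.11774693570059909 z 0.25046105669001983
radial 0.5623176398383696 lat 0.11778872573349786 z 0.24945810982554648
radial 0.5409054074236157 lat 0.11778776680262074 z 0.10136038653254113
[0.4363 0.5136 0.0827 0.0124 0.0002] [0.] 5 [3.4398 2.8165 0.3702 0.2591 0.1751]
```

```bash
cat >> h.py <<'E'
ti=np.radians(35);th=np.radians(140.7)
aN=np.array([np.cos(th)*np.sin(ti),np.sin(th)*np.sin(ti),np.cos(ti)])
cN=np.array([.5685,-.1875,.194])
b=np.radians(33.5)
q0=Ro.from_rotvec(np.cross(UP,aN)/np.sin(ti)*ti)
RN=q0.as_matrix()@toolR(UP,np.array([np.cos(b),np.sin(b),0]))
E
python3 - <<'E'
from h import *
shift(cN+.080*aN,RN)
E
```

```text
t 3.95 pos [0.4927 0.2528 0.0495] q [0.2597 0.4006 1.7874 0.     0.9533 1.2457] F [-0.5708  0.4339  1.4061] T [-0.0255  0.0699  0.0377] open 0.1769798454681474 60.45526385307312
xyz mm [-193.3545  365.1702 -210.0528] rot [-0.5835  0.1803  0.0001]
```

Request:
{"name": "play_rows", "arguments": {
  "xyz": [
    [0,0,-40],
    [0,0,-90],
    [0,0,-150],
    [-10,20,-200],
    [-30,57,-230],
    [-55,105,-240],
    [-80,151,-240],
    [-105,198,-240],
    [-130,245,-240],
    [-155,292,-240]
  ],
  "rot": [
    [0,0,0],
    [0,0,0],
    [0,0,0],
    [0,0,0],
    [0,0,0],
    [-0.08,0.025,0],
    [-0.16,0.05,0],
    [-0.24,0.075,0],
    [-0.32,0.1,0],
    [-0.4,0.125,0]
  ],
  "grip": [0,0,0,0,0,0,0,0,0,0]
}}

```text
time_s: 5.2
eef_pos: [0.5243, -0.0778, 0.2894]
eef_rot: [0.173, 0.936, 0.282, 0.117]
wrist_force: [1.1, -0.1, -1.5]
opening: 0.171
grasp_force: 60.4
```

```bash
python3 - <<'E'
from h import *
shift(cN+.080*aN,RN)
E
```

```text
t 5.2 pos [ 0.5243 -0.0778  0.2894] q [-0.2787 -0.1749  1.9373 -0.1933  0.9965  0.7808] F [ 1.1493 -0.0725 -1.4576] T [0.2108 0.1939 0.0908] open 0.17093683748106814 60.35300016403198
xyz mm [-42.4072  55.5149  50.8691] rot [-0.1808  0.0549  0.0001]
```

Request:
{"name": "play_rows", "arguments": {
  "xyz": [
    [-11,14,0],
    [-21,28,0],
    [-32,42,10],
    [-42,55,25],
    [-42,55.5,40],
    [-42.4,55.5,51],
    [-42.4,55.5,51],
    [-42.4,55.5,51],
    [-42.4,55.5,51],
    [-42.4,55.5,51]
  ],
  "rot": [
    [-0.045,0.014,0],
    [-0.09,0.028,0],
    [-0.135,0.041,0],
    [-0.181,0.055,0],
    [-0.181,0.055,0],
    [-0.181,0.055,0],
    [-0.181,0.055,0],
    [-0.181,0.055,0],
    [-0.181,0.055,0],
    [-0.181,0.055,0]
  ],
  "grip": [0,0,0,0,0,0,0,0,0,0]
}}

```text
time_s: 6.45
eef_pos: [0.5334, -0.1568, 0.2596]
eef_rot: [0.249, 0.914, 0.275, 0.168]
wrist_force: [-0.3, 0.4, -0.1]
opening: 0.171
grasp_force: 60.4
```

```bash
python3 - <<'E'
from h import *
shift(cN+.080*aN,RN)
for n,(u,v) in(("top",(392,156)),("scene",(232,200))):
    im,P,K,E=cam(n); np.savez(f"{n}1.npz",im=im,P=P,K=K,E=E)
    cv2.imwrite(f"pics/h{n}.png",cv2.resize(im[v-50:v+50,u-50:u+50],(400,400),interpolation=cv2.INTER_CUBIC))
cv2.imwrite("pics/hover.png",np.hstack([cv2.imread("pics/htop.png"),cv2.imread("pics/hscene.png")]))
E
```

```text
t 6.45 pos [ 0.5334 -0.1568  0.2596] q [-0.4161 -0.1782  2.0605 -0.2435  0.6821  0.7139] F [-0.2881  0.3975 -0.1375] T [0.2336 0.2768 0.0724] open 0.17055773331534463 60.35831809043884
xyz mm [-1.3041  0.9997  0.4908] rot [-0.002   0.0001 -0.0002]
```

View pics/hover.png

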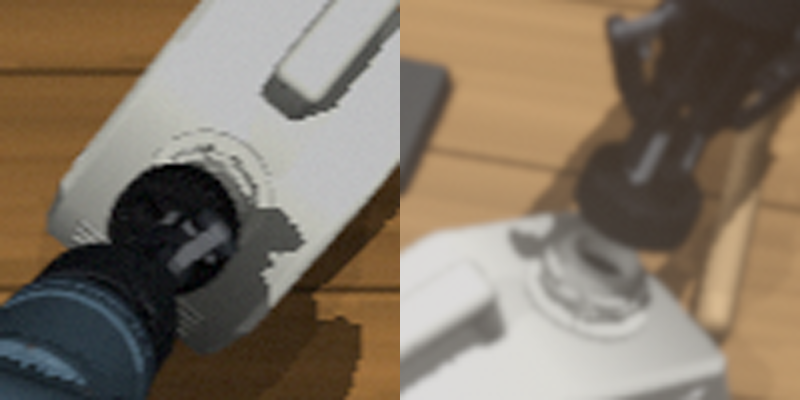

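Both views show the held cap just above the open neck: top crop about (175,225), scene crop about (640,195). I'll measure the cap relative to the neck in each camera, so that camera bias cancels.

```bash
cat > meas.py <<'E'
from h import *
from scipy.optimize import least_squares
import sys
ny=np.array([np.sin(th),-np.cos(th),0]); nx=np.cross(ny,aN); B=np.stack([nx,ny,aN],1)
neck={"top":np.array([.5668,-.1865,.1934]),"scene":np.array([.5704,-.1901,.1952])}
prof=np.array([[0,3.5],[35,3.5],[35,-25.5]])/1000
def dist(r,h):
    best=np.full(len(r),9.)
    for p,q in zip(prof[:-1],prof[1:]):
        d=q-p;u=np.clip(((r-p[0])*d[0]+(h-p[1])*d[1])/(d@d),0,1)
        best=np.minimum(best,np.hypot(r-p[0]-u*d[0],h-p[1]-u*d[1]))
    return best
o=obs(); tip=o['eef_pos']; c0=tip-.024*aN
print("tcp-derived cap in neck frame(mid), mm",(c0-cN)@B*1000)
for n in("top","scene"):
    D=np.load(f"{n}{sys.argv[1]}.npz");P=D['P'].reshape(-1,3);im=D['im'].reshape(-1,3).max(1)
    c=c0.copy()
    for i in range(20):
        L=(P-c)@B;r=np.hypot(L[:,0],L[:,1]);h=L[:,2]
        k=np.isfinite(r)&(im<110)&(r<.039)&(h>-.025)&(h<.007)&((h<.0)|(r>.02))
        M=L[k];f=lambda p:dist(np.hypot(M[:,0]-p[0],M[:,1]-p[1]),M[:,2]-p[2])
        q=least_squares(f,[0,0,0],loss='soft_l1',f_scale=.0015).x;c=c+B@q
        if np.abs(q).max()<1e-5:break
    print(n,k.sum(),"rms",np.sqrt((f(q*0)**2).mean())*1000,"cap vs tcp-derived",(c-c0)@B*1000,"cap vs neck same cam",(c-neck[n])@B*1000)
E
python3 meas.py 1
```

```text
tcp-derived cap in neck frame(mid), mm [-0.6846  1.4477 56.3986]
top 318 rms 1.1780367797625926 cap vs tcp-derived [-2.1313  0.6642  1.7803] cap vs neck same cam [-0.8753  2.4149 57.5526]
scene 484 rms 1.3648640702392865 cap vs tcp-derived [ 0.9217 -0.9057  1.7058] cap vs neck same cam [-3.0046  1.3506 58.9093]
```

```bash
cat >> h.py <<'E'
nyN=np.array([np.sin(th),-np.cos(th),0]); BN=np.stack([np.cross(nyN,aN),nyN,aN],1)
def tgt(x,y,h,rz=0): # cap_centre in neck frame mm -> TCP ; rz = turn about tool z
    shift(cN+BN@(np.array([x,y,h+24])/1000), RN@Ro.from_rotvec([0,0,rz]).as_matrix())
    o=readout.get_obs(); print("tcp(cap) in neck mm",(o['eef_pos']-cN)@BN*1000-[0,0,24],"F neck",o['wrist_force']@BN,"T neck",o['torque']@BN)
E
python3 -c "
from h import *
tgt(.7,-.2,16)"
```

```text
t 6.55 pos [ 0.5333 -0.1568  0.2595] q [-0.4163 -0.1781  2.0606 -0.2435  0.682   0.7139] F [ 0.4961 -0.439  -0.7357] T [ 0.1782  0.2605 -0.0027] open 0.17075277994252058 60.35793900489807
xyz mm [-1.1519  1.8962 40.395 ] rot [-0.0021  0.0003 -0.0002]
tcp(cap) in neck mm [-0.6846  1.4477 56.3986] F neck [ 0.1203 -0.0255 -0.9823] T neck [-0.0237  0.3145  0.0134]
```

Request:
{"name": "play_rows", "arguments": {
  "xyz": [
    [-1.2,1.9,5],
    [-1.2,1.9,12],
    [-1.2,1.9,19],
    [-1.2,1.9,25],
    [-1.2,1.9,30],
    [-1.2,1.9,34],
    [-1.2,1.9,38],
    [-1.2,1.9,40],
    [-1.2,1.9,40],
    [-1.2,1.9,40]
  ],
  "rot": [
    [-0.002,0,0],
    [-0.002,0,0],
    [-0.002,0,0],
    [-0.002,0,0],
    [-0.002,0,0],
    [-0.002,0,0],
    [-0.002,0,0],
    [-0.002,0,0],
    [-0.002,0,0],
    [-0.002,0,0]
  ],
  "grip": [0,0,0,0,0,0,0,0,0,0]
}}

```text
time_s: 7.8
eef_pos: [0.5508, -0.1734, 0.2273]
eef_rot: [0.249, 0.913, 0.275, 0.168]
wrist_force: [0.4, -0.5, -0.6]
opening: 0.173
grasp_force: 60.4
```

```bash
python3 -c "
from h import *
tgt(.7,-.2,13)
for n in('top','scene'):
    im,P,K,E=cam(n); np.savez(f'{n}2.npz',im=im,P=P,K=K,E=E)
"; python3 meas.py 2
```

```text
t 7.8 pos [ 0.5508 -0.1734  0.2273] q [-0.4354 -0.0819  2.0481 -0.2569  0.5952  0.7213] F [ 0.4173 -0.4781 -0.5884] T [0.2054 0.3259 0.0288] open 0.17286427498444262 60.376038551330566
xyz mm [0.1762 0.0892 3.2484] rot [-0.0003  0.0005 -0.0002]
tcp(cap) in neck mm [ 0.5641 -0.3407 16.2485] F neck [ 0.1751 -0.1057 -0.8409] T neck [-0.0224  0.3823  0.0508]
tcp-derived cap in neck frame(mid), mm [ 0.5867 -0.343  16.2845]
top 289 rms 1.2368685359958072 cap vs tcp-derived [-2.2158  0.5468  1.7308] cap vs neck same cam [ 0.3115  0.5067 17.3889]
scene 469 rms 1.3702126204755267 cap vs tcp-derived [ 0.4731 -1.1208  1.2356] cap vs neck same cam [-2.1819 -0.6552 18.3251]
```

Request:
{"name": "play_rows", "arguments": {
  "xyz": [
    [0.2,0,1],
    [0.2,0,1.5],
    [0.2,0,2],
    [0.2,0,2.5],
    [0.2,0,3],
    [0.2,0,3.5],
    [0.2,0,4],
    [0.2,0,4],
    [0.2,0,4],
    [0.2,0,4]
  ],
  "rot": [
    [0,0,0],
    [0,0,0],
    [0,0,0],
    [0,0,0],
    [0,0,0],
    [0,0,0],
    [0,0,0],
    [0,0,0],
    [0,0,0],
    [0,0,0]
  ],
  "grip": [0,0,0,0,0,0,0,0,0,0]
}}

```text
time_s: 9.15
eef_pos: [0.5527, -0.1748, 0.2239]
eef_rot: [0.249, 0.913, 0.275, 0.168]
wrist_force: [0.6, 0.1, -0.8]
opening: 0.172
grasp_force: 60.4
```

```bash
python3 -c "
from h import *
tgt(.7,-.2,11)"
```

```text
t 9.15 pos [ 0.5527 -0.1748  0.2239] q [-0.4365 -0.0714  2.0461 -0.2591  0.5871  0.7235] F [ 0.5881  0.1292 -0.8064] T [0.2351 0.276  0.0592] open 0.17242450444020804 60.37715792655945
xyz mm [0.046  0.1863 1.1441] rot [-0.0005  0.0006 -0.0003]
tcp(cap) in neck mm [ 0.5092 -0.1883 12.1442] F neck [-0.1567  0.4725 -0.8746] T neck [0.0398 0.3625 0.0444]
```

Request:
{"name": "play_rows", "arguments": {
  "xyz": [
    [0,0,0.5],
    [0,0,1],
    [0,0,1.5],
    [0,0,2],
    [0,0,2.5],
    [0,0,3],
    [0,0,3],
    [0,0,3],
    [0,0,3],
    [0,0,3]
  ],
  "rot": [
    [0,0,0],
    [0,0,0],
    [0,0,0],
    [0,0,0],
    [0,0,0],
    [0,0,0],
    [0,0,0],
    [0,0,0],
    [0,0,0],
    [0,0,0]
  ],
  "grip": [0,0,0,0,0,0,0,0,0,0]
}}

```text
time_s: 10.4
eef_pos: [0.554, -0.1758, 0.2217]
eef_rot: [0.249, 0.913, 0.275, 0.168]
wrist_force: [-4.3, 2.7, 4.2]
opening: 0.167
grasp_force: 61.4
```

```bash
python3 -c "
from h import *
tgt(.7,-.2,11)"
```

```text
t 10.4 pos [ 0.554  -0.1758  0.2217] q [-0.4374 -0.0643  2.0446 -0.2604  0.5813  0.7247] F [-4.3024  2.7353  4.2409] T [ 0.3433  0.5509 -0.065 ] open 0.16685110200192732 61.37066602706909
xyz mm [-0.0252  0.1044 -1.6636] rot [-0.0004  0.0006 -0.0003]
tcp(cap) in neck mm [ 0.6069 -0.1457  9.3364] F neck [-1.714  -0.6084  6.3773] T neck [-0.1055  0.6437 -0.0055]
```

Contact at about 7 N, consistent with the cap resting on the thread tops. I'll open slightly and turn it back.

Request:
{"name": "play_rows", "arguments": {
  "xyz": [
    [0,0,0],
    [0,0,0],
    [0,0,0],
    [0,0,0],
    [0,0,0],
    [0,0,0],
    [0,0,0],
    [0,0,0],
    [0,0,0],
    [0,0,0]
  ],
  "rot": [
    [0,0,0],
    [0,0,0],
    [0,0,0],
    [0,0,-0.1],
    [0,0,-0.2],
    [0,0,-0.3],
    [0,0,-0.4],
    [0,0,-0.5],
    [0,0,-0.6],
    [0,0,-0.6]
  ],
  "grip": [0.23,0.23,0.23,0.23,0.23,0.23,0.23,0.23,0.23,0.23]
}}

```text
time_s: 11.65
eef_pos: [0.5539, -0.1759, 0.2212]
eef_rot: [0.287, 0.792, 0.532, 0.086]
wrist_force: [0.1, 0.1, -0.3]
opening: 0.232
grasp_force: 0.2
```

```bash
python3 -c "
from h import *
tgt(.6,-.15,9,-1.2)
for n in('top','scene'):
    im,P,K,E=cam(n); np.savez(f'{n}3.npz',im=im,P=P,K=K,E=E)
"; python3 meas.py 3
```

```text
t 11.65 pos [ 0.5539 -0.1759  0.2212] q [-0.4376 -0.0637  2.0448 -0.2605  0.581   0.1255] F [ 0.0569  0.0794 -0.3087] T [ 0.1941  0.2703 -0.0551] open 0.2322470846450667 0.22156398055813042
xyz mm [ 0.0449  0.2988 -0.008 ] rot [-0.0013 -0.0001 -0.6012]
tcp(cap) in neck mm [ 0.3276 -0.2808  8.9923] F neck [-0.1822  0.0975 -0.2493] T neck [-0.0488  0.3321 -0.0331]
tcp-derived cap in neck frame(mid), mm [ 0.3779 -0.2524  9.0314]
top 278 rms 1.2503690430031862 cap vs tcp-derived [-3.3216 -0.0688 -2.8526] cap vs neck same cam [-1.0031 -0.0183  5.5524]
scene 438 rms 1.3988307697127444 cap vs tcp-derived [-0.2793 -1.8666 -3.5586] cap vs neck same cam [-3.1431 -1.3104  6.2777]
```

The cap dropped about 4.6 mm: both cameras now put cap_centre at 5.6–6.3 mm in neck z. I'll screw it forward, following it down a little.

Request:
{"name": "play_rows", "arguments": {
  "xyz": [
    [0,0,0],
    [0,0,0],
    [0,0,0.5],
    [0,0,1],
    [0,0,1.5],
    [0,0,2],
    [0,0,2.5],
    [0,0,3],
    [0,0,3],
    [0,0,3]
  ],
  "rot": [
    [0,0,0.1],
    [0,0,0.2],
    [0,0,0.3],
    [0,0,0.4],
    [0,0,0.5],
    [0,0,0.6],
    [0,0,0.7],
    [0,0,0.8],
    [0,0,0.9],
    [0,0,0.9]
  ],
  "grip": [0.23,0.23,0.23,0.23,0.23,0.23,0.23,0.23,0.23,0.23]
}}

```text
time_s: 13.0
eef_pos: [0.5554, -0.1769, 0.219]
eef_rot: [0.221, 0.944, 0.135, 0.203]
wrist_force: [0.3, -0.4, -0.2]
opening: 0.231
grasp_force: 0.1
```

```bash
python3 -c "
from h import *
tgt(.6,-.15,6,.3)
for n in('top','scene'):
    im,P,K,E=cam(n); np.savez(f'{n}4.npz',im=im,P=P,K=K,E=E)
"; python3 meas.py 4
```

```text
t 13.0 pos [ 0.5554 -0.1769  0.219 ] q [-0.4385 -0.0564  2.0433 -0.2618  0.5747  1.0262] F [ 0.3001 -0.3531 -0.2075] T [0.2203 0.2696 0.024 ] open 0.23083661091275046 0.09838151465203282
xyz mm [0.0423 0.0695 0.1115] rot [-0.0003  0.0007 -0.0006]
tcp(cap) in neck mm [ 0.5188 -0.1456  6.1116] F neck [ 0.2544 -0.0832 -0.4314] T neck [0.0136 0.3482 0.0198]
tcp-derived cap in neck frame(mid), mm [ 0.5883 -0.1589  6.1471]
top 275 rms 1.2659767739065473 cap vs tcp-derived [-4.017   0.5828 -4.8788] cap vs neck same cam [-1.4881  0.7268  0.642 ]
scene 467 rms 1.397373455024254 cap vs tcp-derived [-1.0184 -1.1516 -5.3385] cap vs neck same cam [-3.6717 -0.5019  1.6135]
```

Neck z is now about 0.6–1.6 mm, so it's nearly home. I'll keep turning until the torque rises.

Request:
{"name": "play_rows", "arguments": {
  "xyz": [
    [0,0,0],
    [0,0,0],
    [0,0,0],
    [0,0,0],
    [0,0,0],
    [0,0,0],
    [0,0,0],
    [0,0,0],
    [0,0,0],
    [0,0,0]
  ],
  "rot": [
    [0,0,0.03],
    [0,0,0.06],
    [0,0,0.09],
    [0,0,0.12],
    [0,0,0.15],
    [0,0,0.18],
    [0,0,0.21],
    [0,0,0.24],
    [0,0,0.27],
    [0,0,0.3]
  ],
  "grip": [0.23,0.23,0.23,0.23,0.23,0.23,0.23,0.23,0.23,0.23]
}}

```text
time_s: 14.35
eef_pos: [0.5551, -0.177, 0.2188]
eef_rot: [0.188, 0.954, -0.008, 0.234]
wrist_force: [-1.3, 0.1, 0.0]
opening: 0.232
grasp_force: 3.0
```

```bash
python3 -c "
from h import *
tgt(.6,-.15,6,.6)
for n in('top','scene'):
    im,P,K,E=cam(n); np.savez(f'{n}5.npz',im=im,P=P,K=K,E=E)
"; python3 meas.py 5
```

```text
t 14.35 pos [ 0.5551 -0.177   0.2188] q [-0.4386 -0.0564  2.0435 -0.2621  0.5751  1.3278] F [-1.3478  0.1452  0.022 ] T [ 0.1728  0.523  -0.0364] open 0.23193513733652524 2.979755388337253
xyz mm [0.3659 0.0656 0.0803] rot [-0.0001  0.0014 -0.0021]
tcp(cap) in neck mm [ 0.2723 -0.3253  6.0808] F neck [-0.9171 -0.7413  0.669 ] T neck [-0.1827  0.5141  0.0835]
tcp-derived cap in neck frame(mid), mm [ 0.2691 -0.3243  6.0745]
top 305 rms 1.3054256290809292 cap vs tcp-derived [-2.4839  0.4743 -5.0877] cap vs neck same cam [-0.2742  0.453   0.3604]
scene 471 rms 1.4560062860337768 cap vs tcp-derived [ 0.4454 -1.1284 -5.5142] cap vs neck same cam [-2.5271 -0.6442  1.3652]
```

Request:
{"name": "play_rows", "arguments": {
  "xyz": [
    [0,0,0],
    [0,0,0],
    [0,0,0],
    [0,0,0],
    [0,0,0],
    [0,0,0],
    [0,0,0],
    [0,0,0],
    [0,0,0],
    [0,0,0]
  ],
  "rot": [
    [0,0,0.03],
    [0,0,0.06],
    [0,0,0.09],
    [0,0,0.12],
    [0,0,0.15],
    [0,0,0.17],
    [0,0,0.19],
    [0,0,0.21],
    [0,0,0.23],
    [0,0,0.25]
  ],
  "grip": [0.23,0.23,0.23,0.23,0.23,0.23,0.23,0.23,0.23,0.23]
}}

```text
time_s: 15.7
eef_pos: [0.5556, -0.177, 0.2192]
eef_rot: [0.158, 0.945, -0.127, 0.256]
wrist_force: [-0.2, -0.1, 0.7]
opening: 0.235
grasp_force: 52.5
```

```bash
python3 -c "
from h import *
tgt(.6,-.15,6,.85)
for n in('top','scene'):
    im,P,K,E=cam(n); np.savez(f'{n}6.npz',im=im,P=P,K=K,E=E)
"; python3 meas.py 6
```

```text
t 15.7 pos [ 0.5556 -0.177   0.2192] q [-0.4384 -0.0565  2.043  -0.2623  0.5745  1.5766] F [-0.2007 -0.0683  0.7476] T [-0.658   0.8136  1.2536] open 0.23468015056690317 52.534609492868185
xyz mm [-0.2552 -0.046   0.2267] rot [ 0.0004  0.0001 -0.0007]
tcp(cap) in neck mm [ 0.8517 -0.0879  6.2267] F neck [ 0.337  -0.18    0.6767] T neck [-0.1202  0.2128  1.6145]
tcp-derived cap in neck frame(mid), mm [ 0.8729 -0.1097  6.2419]
top 316 rms 1.4304341858331864 cap vs tcp-derived [-3.0021  0.2671 -5.1621] cap vs neck same cam [-0.1886  0.4603  0.4535]
scene 468 rms 1.4065305829435324 cap vs tcp-derived [-0.1948 -1.5521 -5.7546] cap vs neck same cam [-2.5636 -0.8532  1.2922]
```

Tight: 1.6 Nm about the neck axis and the height no longer changes. I'll relieve the torque, open and withdraw along the neck axis.

Request:
{"name": "play_rows", "arguments": {
  "xyz": [
    [0,0,0],
    [0,0,0],
    [0,0,0],
    [0,0,-5],
    [0,0,-15],
    [0,0,-30],
    [0,0,-55],
    [0,0,-85],
    [0,0,-115],
    [0,0,-120]
  ],
  "rot": [
    [0,0,-0.12],
    [0,0,-0.12],
    [0,0,-0.12],
    [0,0,-0.12],
    [0,0,-0.12],
    [0,0,-0.12],
    [0,0,-0.12],
    [0,0,-0.12],
    [0,0,-0.12],
    [0,0,-0.12]
  ],
  "grip": [0.23,0.4,0.5,0.5,0.5,0.5,0.5,0.5,0.5,0.5]
}}

```text
time_s: 17.05
eef_pos: [0.5025, -0.1329, 0.3206]
eef_rot: [0.174, 0.951, -0.069, 0.248]
wrist_force: [0.5, -0.3, 0.2]
opening: 0.5
grasp_force: 0.0
```

```bash
sed -i 's/^o=obs.*/c0=cN+.0005*aN/; s/^print("tcp-derived.*//' meas.py; python3 - <<'E'
from h import *
print(obs()['time_s'],obs()['wrist_force'])
L=[]
for n,(u,v) in(("top",(392,156)),("scene",(232,200))):
    im,P,K,E=cam(n); np.savez(f"{n}7.npz",im=im,P=P,K=K,E=E)
    L.append(cv2.resize(im[v-50:v+50,u-50:u+50],(400,400),interpolation=cv2.INTER_CUBIC))
    D=P.reshape(-1,3); l=(D-cN)@BN; im=im.reshape(-1,3).max(1); r=np.hypot(l[:,0],l[:,1])
    k=(r<.031)&(abs(l[:,2]-.004)<.006)&(im<110); A=np.c_[l[k][:,:2],np.ones(k.sum())]; s=np.linalg.lstsq(A,l[k][:,2],rcond=None)[0]; print("deck tilt deg",np.degrees(s[:2]),"deck h mm",s[2]*1000,k.sum())
cv2.imwrite("pics/end.png",np.hstack(L))
E
python3 meas.py 7
```

```text
17.05 [ 0.5336 -0.321   0.1633]
deck tilt deg [-0.4981 -0.4727] deck h mm 4.765914720349205 338
deck tilt deg [0.0698 0.5767] deck h mm 4.163547843232912 218
top 463 rms 1.4207526795528596 cap vs tcp-derived [-2.259  -0.0288  0.6085] cap vs neck same cam [-0.3184  0.2741  0.4821]
scene 491 rms 1.4851038340097944 cap vs tcp-derived [ 0.8785 -1.6398  0.1014] cap vs neck same cam [-2.3632 -0.8312  1.4063]
```

View pics/end.png

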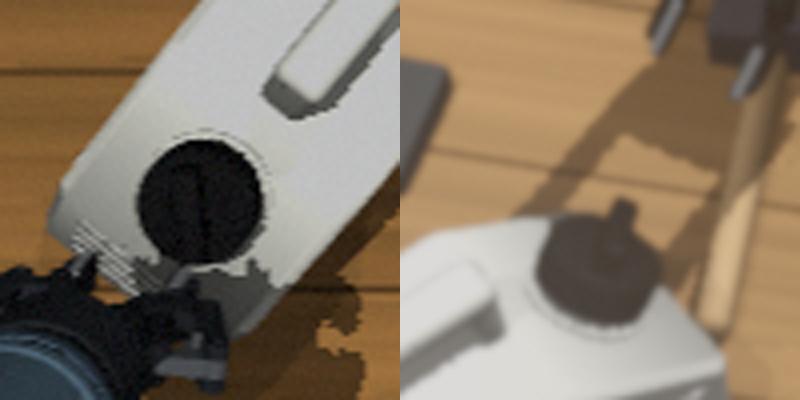

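The cap sits square and home on the neck (top crop (200,200), scene crop (600,270)). Deck tilt is under 1°, deck height is 4.2–4.8 mm (about 4 expected), and the gripper is clear.

```bash
python3 -c "
from bench import ctrl
print(ctrl.hand_in())"
```

```text
the job is handed in; nothing more can be done
None
```

The black cap dropped into the thread start, was screwed on until it went tight at 1.6 Nm, and was let go; the last images show it square and home on the neck, and the job was handed in at about 17 s with no verdict returned.

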